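# Mark a batch of tee blocks in the lever marking vise

## Robot

A 6-joint arm with a two-finger parallel gripper is mounted at the origin on a cart in front of the work surface, level with it; the furniture and walls round the work are solid. World frame = base frame: x ahead of the robot, y to its left, z up, the work surface at z = 0. Lengths are in m, angles in rad, forces in N, time in s.
With the tool pointing down it reaches from about 0.325 to 0.775 m from the base axis. Payload 5.5 kg.
Tool frame: the origin (TCP) lies between the finger pads, 19 mm behind the fingertips; this is the grasp point; z points along the fingers, y is the line along which they close (so a half turn about z gives the same grasp; the last joint's range is limited). The gripper opens to 88 mm and grips with 3 to 60 N. Pads are 20 mm wide; open, the fingers measure 115 mm over their backs; the gripper's body (75 mm by 178 mm) begins 61 mm behind the grasp point.
Start: joints at [-1.164, 0.091, 1.231, -0, 1.82, -0.057], TCP at [0.268, -0.537, 0.241] pointing down, gripper open.
Joint ranges: [-2.87, 2.87], [-0.86, 2.18], [0.17, 2.46], [-1.51, 4.65], [0.06, 2.69], [-2.65, 2.65]. Speed limits (rad/s): [2.57, 2.57, 3.01, 3.14, 3.14, 3.14].

## Interface

Orientations are given as a unit quaternion [w, x, y, z].
In Python, from bench import * gives the robot as it stands. Calls block until the motion is done:
- move_to(position, orientation): joint-space move of the TCP to a pose.
- move_l(position, speed=0.15, orientation=None): straight line of the TCP; orientation=None keeps the orientation; speed is the mean speed in m/s.
- movej(angles): joint-space move.
- gripper_open() and close(): open the fingers fully, or close them until they stop; the grip force is fixed at half the most.
- hold(seconds).
- inverse_kinematics(position, orientation): joint angles nearest the present ones, or None.
- state(): the state.
- get_image(name): name is "scene" or "side" or "wrist"; returns a dict with "frame" (480x640x3 uint8, blue, green, red), "depth" (480x640 float32, m along the optical axis (not along the pixel's ray), 0 where there is no reading), "camera_matrix" (3x3 intrinsics, pixels), "view" (4x4, takes a point from world to camera coordinates). Camera axes: x right, y up, looking along -z (the intrinsics and any distortion apply to the point x, -y, -z); pixel columns grow to the right and rows downward; lengths in m; the calibration is good to about 2 mm. The wrist camera is an equidistant fisheye: a pixel r from the principal point sees the ray r / f radians off the axis. A picture is of the moment at which its call begins.
A pose or a line that the arm cannot do raises IKError and nothing moves.
- job_done(): hands the job in; it is judged then, once.
The state is a dict: "time": time; "joint_pos": joint angles; "dq": joint speeds; "joint_torque": joint torques, N m; "ee_pos": TCP position; "ee_rot": TCP orientation; "ft_force": force on the tool from outside, world axes, zero at the start; "moment": the same for the moment, N m; "finger_gap": finger opening in m; "finger_force": force on a finger pad.
Only numpy, scipy, OpenCV 4.12 (cv2) and the standard library are available. Lean on these libraries where they do the work, as an engineer would, in place of code of your own. Each camera call takes 0.05 s, during which the arm holds its last target. There are 200 camera calls.

## Task

Mark all the tee blocks on the bench as one batch: load them side by side in the vise with their ribs running from jaw to jaw, sitting flat on the two parallels and flush against the fixed jaw, and slide the jaw closed on them. Pull the sprung marking lever all the way down onto the blocks and ease it slowly back to its rest (never let it fly back) before you loosen anything. Then slide the jaw fully open again, stand all the blocks upright in the low grey tray, and leave the tape roll, the side cutters and the glue bottle alone.

Things in the scene. Friction and masses are not known exactly. Their poses are not given: they have to be found in the camera images.
- vise: grey vise fixed to the bench, bed 260 x 210 x 30 mm (x -150 to +110). Origin on the bench under the bed; x runs from sliding to fixed jaw (roughly away from the robot), y along the jaws. Fixed jaw: face at x = +20 mm looking to -x, jaw tops at z = 65 mm, jaws 210 mm long. Two fixed parallels 8 mm thick, 200 mm long in y, at x = +14 and -12 mm, tops at z = 46 mm
- seat (a point): point on the middle of the parallels' top, at x = 0, y = 0, z = 46 mm of the vise, axes as the vise's: the underside centre of a middle block clamped home. Three 56 mm blocks fit side by side (origins within 80 mm of the middle, say at y = -64, 0, +64)
- jaw (a joint): travel of the sliding jaw in m: 0 fully open (65 mm between jaw faces), grows as it closes towards the fixed jaw, at most 0.033; 0.025 when closed on the 40 mm wide blocks. It slides with about 6 N of friction, stays where it is left and pushes blocks along the parallels
- jaw_handle (a point): centre of the sliding jaw's handle: a level steel bar 14 mm thick, 76 mm long along the vise's y on two posts 50 mm apart inside, 88 mm above the bench, 60 mm behind (vise -x of) the jaw's face. Pinch it from above between the posts and push or pull along the vise's x
- lever (a joint): angle of the marking lever in rad: 0 at rest (the marking arm stands up behind the fixed jaw), grows as it is pulled towards the robot and down; about 1.8 when the rubber marking bar rests on the blocks on the parallels. A spring returns it (1 to 2 N at the grip at rest, 5 to 7 N at full stroke); let go, it flies back
- lever_grip (a point): centre of the lever's black grip: level round bar, diameter 22 mm, 72 mm long along the vise's y, turning freely on its pin: pinch from above and lead it round, tool pointing down. It circles at 150 mm about the hinge line (along y at vise x = 100, z = 94 mm): at angle q, vise x = 100 - 150 cos(1.58 - q), y = -175, z = 94 + 150 sin(1.58 - q) mm
- block_a: aluminium tee block: base 40 (x) x 56 (y) x 24 mm, on it a central upright rib 40 (along x) x 14 (thick, y) x 24 mm, 48 mm high in all, about 0.2 kg. Origin: centre of its underside, z up. All tee blocks are alike (a half turn makes no difference). Two or three are there; an absent one reads None
- block_b: aluminium tee block: base 40 (x) x 56 (y) x 24 mm, on it a central upright rib 40 (along x) x 14 (thick, y) x 24 mm, 48 mm high in all, about 0.2 kg. Origin: centre of its underside, z up. All tee blocks are alike (a half turn makes no difference). Two or three are there; an absent one reads None
- block_c: aluminium tee block: base 40 (x) x 56 (y) x 24 mm, on it a central upright rib 40 (along x) x 14 (thick, y) x 24 mm, 48 mm high in all, about 0.2 kg. Origin: centre of its underside, z up. All tee blocks are alike (a half turn makes no difference). Two or three are there; an absent one reads None
- tray: low open grey tray on the bench, 150 (x) x 220 (y) mm outside, walls 4 mm thick and 18 mm high, floor 4 mm thick; origin at the centre of its underside. Does not move when touched
- tape_roll: roll of tape lying flat, 78 mm across, 19 mm high; bystander, origin under its centre
- side_cutters: side cutters lying flat, 51 x 115 x 11 mm; bystander, origin under its centre
- glue_bottle: white glue bottle, 48 mm across, 119 mm high; bystander, origin under its centre
Things that resemble listed ones, but are neither listed nor needed, are in the scene too. Leave any pink look-alike of the block_a alone.

How it is judged:
By the outcome, as a careful person would: the job done as asked, in the order asked, and still so for the second after the job is handed in, with the robot touching nothing.
Of block_a, block_b, block_c only 2 to 3 are there at a start; the rules pass over those that are not, and their reading is None.
At some moment in a run one of block_a, block_b, block_c may be knocked a few centimetres aside while the robot is not near it.
It also fails if it takes over 210 s, if anything falls off the work surface, if the arm or the gripper's body presses on something with over 40 N, if the wrist force passes 120 N, or if a joint passes its speed limit or range.

## Working session

There is one attempt and no reset: what is moved stays moved. The work goes in short steps, each a Python script; the robot and the scene stay as the last script left them, time stands still between calls to the robot, and variables do not carry over. Pictures are saved under pics/ and viewed, at most 14 in all, crops included, and the job is handed in when it is done.

```bash
ls; mkdir -p pics; python3 - <<'E'
from bench import *
import cv2,numpy as np
for n in("scene","side"):
    im=get_image(n);cv2.imwrite(f"pics/{n}0.png",im["frame"]);np.savez(f"pics/{n}0.npz",**im)
    print(n,im["camera_matrix"].tolist(),np.linalg.inv(im["view"]).round(3).tolist(),[k for k in im])
s=state();print(s["time"],s["ee_pos"],s["ee_rot"],s["finger_gap"])
E
```

```text
pics
scene [[534.4246655303002, 0.0, 316.3730136271313], [0.0, 534.4246655303002, 244.46166153108248], [0.0, 0.0, 1.0]] [[-0.796, 0.405, -0.449, -0.022], [-0.605, -0.542, 0.584, 0.768], [-0.006, 0.736, 0.677, 1.007], [0.0, 0.0, 0.0, 1.0]] ['frame', 'depth', 'camera_matrix', 'view']
side [[575.9916045872617, 0.0, 311.579752794013], [0.0, 575.9916045872617, 239.49107593686236], [0.0, 0.0, 1.0]] [[-0.916, 0.235, -0.326, 0.13], [-0.402, -0.555, 0.728, 1.031], [-0.009, 0.798, 0.603, 0.959], [0.0, 0.0, 0.0, 1.0]] ['frame', 'depth', 'camera_matrix', 'view']
0.1 [ 0.26831351 -0.53640071  0.24032003] [-8.67734086e-04  9.73232612e-01  2.29820596e-01 -1.53789027e-04] 0.08758415895450386
```

View pics/scene0.png

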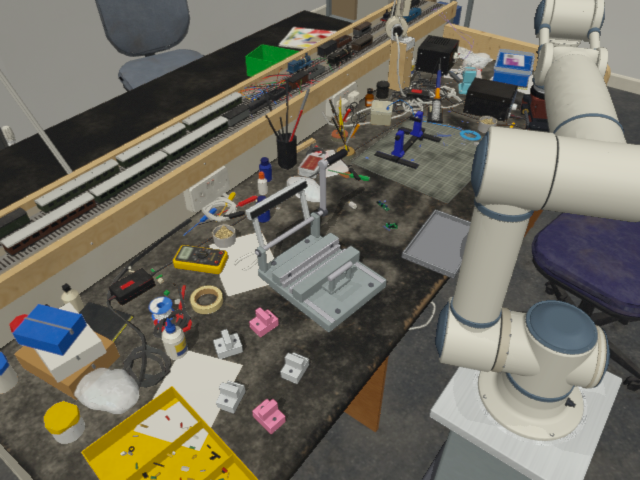

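View pics/side0.png

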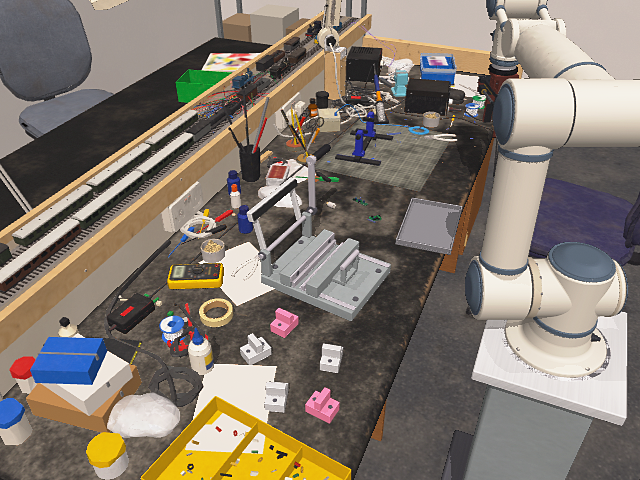

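The scene view shows three white tees at pixels (228,345), (294,367) and (230,396), and pink look-alikes at (264,321) and (268,415). The vise is near (320,280), the lever grip at (335,160) and the tray at (440,240).

```bash
cat > h.py <<'E'
import numpy as np,cv2
def world(im):
    K=im["camera_matrix"];d=im["depth"];v,u=np.mgrid[0:480,0:640]
    P=np.stack([(u-K[0,2])/K[0,0]*d,-(v-K[1,2])/K[1,1]*d,-d,np.ones_like(d)],-1)
    W=(P@np.linalg.inv(im["view"]).T)[...,:3];W[d<=0]=np.nan;return W
def topdown(W,mask,res=.001,x0=.0,y0=-.7,nx=1000,ny=1400):
    p=W[mask];return p
E
python3 - <<'E'
from h import *
for n in("scene","side"):
    im=dict(np.load(f"pics/{n}0.npz"));W=world(im);hsv=cv2.cvtColor(im["frame"],cv2.COLOR_BGR2HSV);Z=W[...,2]
    S=hsv[...,1];V=hsv[...,2]
    ws=(W[...,0]>.2)&(W[...,0]<.95)&(abs(W[...,1])<.75)
    print(n,"bench z",np.nanmedian(Z[ws&(abs(Z)<.01)]), (ws&(abs(Z)<.01)).sum())
    def comps(m,name,amin=25):
        c,l,st,_=cv2.connectedComponentsWithStats(m.astype(np.uint8))
        for i in range(1,c):
            if st[i,4]<amin: continue
            p=W[l==i]; r=cv2.minAreaRect((p[:,:2]*1000).astype(np.float32))
            print(name,"px",(st[i,:2]+st[i,2:4]//2).tolist(),st[i,4],"med",np.round(np.nanmedian(p,0),3),"rect",np.round(r[0],1),np.round(r[1],1),round(r[2],1))
    comps(ws&(S<60)&(V>110)&(Z>.043)&(Z<.053),"ribtop")
    comps(ws&(S<60)&(V>110)&(Z>.019)&(Z<.028),"base/bed",40)
    comps(ws&(S<60)&(Z>.058)&(Z<.072),"jawtop",80)
    comps(ws&(S<60)&(Z>.085)&(Z<.102),"handle",15)
    comps(ws&(S<60)&(Z>.011)&(Z<.022),"trayrim",60)
    comps(ws&(V<60)&(Z>.2),"grip",20)
E
```

```text
scene bench z 0.0013584808359179412 68739
ribtop px [262, 182] 35 med [ 0.919 -0.187  0.047] rect [ 920.4 -188.1] [25.8 17.6] 31.7
ribtop px [306, 263] 309 med [0.585 0.019 0.047] rect [584.2   5.7] [207.5  37.5] 73.5
ribtop px [317, 270] 81 med [0.562 0.019 0.047] rect [559.    5.3] [200.4   8.7] 83.1
ribtop px [342, 281] 77 med [0.487 0.004 0.045] rect [490.2   7.4] [41.1 26.4] 86.3
ribtop px [328, 286] 53 med [0.504 0.042 0.045] rect [500.1  38.4] [22.6 35.5] 80.7
ribtop px [297, 296] 25 med [0.54  0.112 0.048] rect [540.9 113. ] [ 3.9 28.6] 86.4
ribtop px [226, 337] 99 med [0.591 0.305 0.048] rect [591.9 303.4] [13.7 43.3] 59.1
ribtop px [169, 346] 32 med [0.67  0.399 0.048] rect [675.7 399.5] [28.9  6.9] 12.4
ribtop px [294, 359] 120 med [0.431 0.259 0.048] rect [432.7 257.8] [40.4 17.3] 12.4
ribtop px [5, 373] 47 med [0.895 0.654 0.049] rect [895.7 652.3] [ 9.5 29.6] 20.3
ribtop px [105, 388] 1034 med [0.7   0.549 0.047] rect [701.9 548.1] [109.5  69.5] 33.8
ribtop px [229, 388] 142 med [0.495 0.395 0.048] rect [496.3 393.6] [41.1 17.1] 16.7
base/bed px [308, 164] 92 med [ 0.87
[... 8107 characters left out ...]
 61.7] 35.7
trayrim px [275, 402] 154 med [0.49  0.413 0.019] rect [492.9 407.9] [39.9 26.6] 18.6
trayrim px [16, 433] 124 med [0.898 0.672 0.016] rect [903.  667.9] [50.7 20.6] 63.4
trayrim px [111, 464] 135 med [0.689 0.656 0.016] rect [696.5 648.2] [58.9 27.6] 57.5
grip px [489, 11] 30 med [ 0.326 -0.501  0.546] rect [ 325.2 -501.2] [10.6 42.6] 35.8
grip px [503, 70] 166 med [ 0.267 -0.509  0.397] rect [ 268.2 -525. ] [73.7 64.5] 14.2
grip px [488, 99] 343 med [ 0.297 -0.574  0.319] rect [ 255.2 -294.2] [ 51.7 648.9] 10.1
grip px [497, 136] 28 med [0.203 0.064 0.493] rect [204.6  55.6] [ 9.  35.2] 14.3
grip px [321, 152] 140 med [ 0.641 -0.184  0.249] rect [ 643.  -184.4] [72.3 21.3] 77.7
```

```bash
python3 - <<'E'
from h import *
a=np.radians(-8.2);c,s=np.cos(a),np.sin(a)
for n,dz in(("scene",.0013),("side",-.0011)):
    im=dict(np.load(f"pics/{n}0.npz"));W=world(im);X=W[...,0]*c+W[...,1]*s;Y=-W[...,0]*s+W[...,1]*c;Z=W[...,2]-dz
    reg=(X>.38)&(X<.72)&(Y>-.06)&(Y<.22)
    for nm,z,t,y0,y1 in(("jawtop65",.065,.0025,.0,.17),("par46",.046,.0025,.0,.17),("bed30",.030,.002,-.06,.22),("handle95",.095,.003,.0,.2)):
        m=reg&(abs(Z-z)<t)&(Y>y0)&(Y<y1);h,e=np.histogram(X[m]*1000,np.arange(400,702,3))
        print(n,nm,[(int(q),int(k)) for q,k in zip(e,h) if k>6])
        hy,ey=np.histogram(Y[m]*1000,np.arange(-60,222,5));print("   Y",[(int(q),int(k)) for q,k in zip(ey,hy) if k>6])
    # tilt of fixed jaw top: PCA
    for x0,x1 in((.58,.63),(.5,.56)):
        m=reg&(abs(Z-.065)<.0025)&(X>x0)&(X<x1);p=np.c_[X[m],Y[m]]*1000;w,v=np.linalg.eigh(np.cov(p.T));print("dev deg",np.degrees(np.arctan(v[0,1]/v[1,1])).round(2), np.percentile(p,[2,98],axis=0).round(1).tolist())
E
```

```text
scene jawtop65 [(502, 8), (505, 33), (508, 39), (511, 35), (514, 42), (517, 40), (520, 39), (523, 44), (526, 36), (529, 39), (532, 42), (535, 26), (577, 32), (580, 31), (583, 35), (586, 43), (589, 48), (592, 34), (595, 39), (598, 38), (601, 39), (604, 48), (607, 37), (610, 15)]
   Y [(0, 27), (5, 23), (10, 26), (15, 24), (20, 27), (25, 23), (30, 17), (35, 19), (40, 27), (45, 25), (50, 24), (55, 28), (60, 25), (65, 20), (70, 26), (75, 24), (80, 19), (85, 30), (90, 25), (95, 28), (100, 22), (105, 25), (110, 25), (115, 33), (120, 33), (125, 31), (130, 27), (135, 24), (140, 27), (145, 35), (150, 23), (155, 26), (160, 35), (165, 25)]
scene par46 [(472, 10), (478, 9), (484, 7), (487, 7), (490, 8), (493, 8), (505, 21), (550, 30), (553, 22), (571, 42), (574, 45), (577, 38), (580, 22)]
   Y [(10, 10), (15, 7), (25, 7), (45, 7), (50, 9), (55, 15), (60, 13), (65, 11), (70, 13), (75, 12), (80, 8), (85, 8), (90, 8), (95, 10), (100, 8), (105, 10), (110, 14), (115, 20), (120, 9), (125, 8), (130, 7), (135, 8), (140, 8), (145, 7), (150, 8), (155, 11), (160, 9), (165, 10)]
scene bed30 [(409, 8), (412,
[... 3047 characters left out ...]
6), (45, 37), (50, 30), (55, 36), (60, 37), (65, 41), (70, 37), (75, 45), (80, 30), (85, 36), (90, 43), (95, 28), (100, 32), (105, 29), (110, 43), (115, 53), (120, 49), (125, 58), (130, 51), (135, 50), (140, 55), (145, 58), (150, 48), (155, 48), (160, 49), (165, 36), (170, 48), (175, 74), (180, 81), (185, 64)]
side handle95 [(472, 7), (475, 16), (478, 23), (481, 15), (655, 13), (658, 57), (661, 37), (664, 19), (667, 16), (670, 8)]
   Y [(0, 7), (5, 10), (55, 10), (65, 10), (70, 7), (75, 7), (80, 14), (90, 10), (95, 7), (100, 9), (110, 11), (115, 13), (120, 9), (135, 7), (160, 7), (180, 8), (185, 11)]
dev deg 0.04 [[581.0, -15.1], [612.7, 185.5]]
dev deg -0.52 [[507.6, -14.4], [538.6, 184.6]]
```

```bash
cat > h.py <<'E'
import numpy as np,cv2
from bench import *
from scipy.spatial.transform import Rotation as R
VO=np.array([.5691,.0039]);VY=np.radians(-8.2)
TO=np.array([.366,-.314]);TY=np.radians(4.9)
def loc(o,a,x,y,z): return [o[0]+x*np.cos(a)-y*np.sin(a),o[1]+x*np.sin(a)+y*np.cos(a),z]
def V(x,y,z): return loc(VO,VY,x/1e3,y/1e3,z/1e3)
def T(x,y,z): return loc(TO,TY,x/1e3,y/1e3,z/1e3)
def quat(th):
    c,s=np.cos(th),np.sin(th);q=R.from_matrix(np.array([[-s,c,0],[c,s,0],[0,0,-1]]).T).as_quat();return q[[3,0,1,2]]
def go(p,th,near=None):
    """joint move, tool down, closing line at angle th (half turn free): the one with the last joint nearest 0"""
    c=[(abs(j[5]),k) for k in(0,np.pi) for j in[inverse_kinematics(p,quat(th+k))] if j is not None]
    k=min(c)[1];move_to(p,quat(th+k))
def st(m=""):
    s=state();print(m,"t%.1f"%s["time"],np.round(s["ee_pos"],4),"gap%.4f"%s["finger_gap"],"F",np.round(s["ft_force"],1),"ff%.1f"%np.max(s["finger_force"]));return s
DZ={"scene":.0013,"side":-.0011}
def world(im,n):
    K=im["camera_matrix"];d=im["depth"];v,u=np.mgrid[0:480,0:640]
    P=np.stack([(u-K[0,2])/K[0,0]*d,-(v-K[1,2])/K[1,1]*d,-d,np.ones_like(d)],-1)
    W=(P@np.linalg.inv(im["view"]).T)[...,:3];W[...,2]-=DZ[n];W[d<=0]=np.nan;return W
def ribs(z=.048,pink=False,names=("scene","side"),save=None):
    """rib tops at height z: list of (cam,x,y,dir deg,long,short)"""
    out=[]
    for n in names:
        im=get_image(n);W=world(im,n);h=cv2.cvtColor(im["frame"],cv2.COLOR_BGR2HSV)
        if save: cv2.imwrite(f"pics/{n}_{save}.png",im["frame"])
        col=(h[...,1]>60)&(h[...,0]>140) if pink else (h[...,1]<60)&(h[...,2]>110)
        m=col&(abs(W[...,2]-z)<.0045)&(W[...,0]>.25)&(W[...,0]<.8)
        c,l,s,_=cv2.connectedComponentsWithStats(m.astype(np.uint8))
        for i in range(1,c):
            if s[i,4]<40: continue
            r=cv2.minAreaRect((W[l==i][:,:2]*1000).astype(np.float32));(w,g),a=r[1],r[2]
            if w<g:w,g,a=g,w,a-90
            if 30<w<50 and 9<g<24: out.append((n,r[0][0]/1e3,r[0][1]/1e3,(a+90)%180-90,w,g))
    return out
E
python3 - <<'E'
from h import *
for p in(0,1):
    for r in ribs(pink=p): print(p,r[0],np.round(r[1:],3))
im=get_image("scene");W=world(im,"scene")
for z in(.06,.08,.1,.117):
    w=W[300:370,140:200].reshape(-1,3);w=w[(abs(w[:,2]-z)<.004)&(w[:,0]<.75)];print(z,len(w),np.percentile(w[:,:2],[3,50,97],axis=0).round(3).tolist())
E
```

```text
0 scene [  0.592   0.303 -31.533  43.418  13.524]
0 scene [ 0.433  0.257  8.814 40.96  17.294]
0 scene [ 0.496  0.394 17.742 39.182 14.759]
0 side [  0.594   0.301 -32.031  43.781  14.901]
0 side [ 0.435  0.256 10.638 39.934 18.479]
0 side [ 0.68   0.397  8.564 32.788  9.399]
0 side [ 0.498  0.392 13.801 39.218 16.629]
1 scene [  0.571   0.204 -12.662  41.499  16.204]
1 scene [ 0.402  0.38  81.805 41.156 15.397]
1 side [  0.572   0.203 -13.309  38.078  18.145]
1 side [ 0.405  0.378 81.96  41.382 14.959]
0.06 69 [[0.657, 0.36], [0.663, 0.389], [0.684, 0.402]]
0.08 36 [[0.668, 0.366], [0.673, 0.384], [0.684, 0.392]]
0.1 19 [[0.674, 0.373], [0.678, 0.38], [0.681, 0.385]]
0.117 9 [[0.677, 0.376], [0.68, 0.379], [0.681, 0.381]]
```

```bash
python3 - <<'E'
from h import *
hx=-86
go(V(hx,0,230),VY);move_l(V(hx,0,91),.15);st("at");close();s=st("closed")
# pull back to the stop
x0=-86
while x0>-112:
    x0-=3;move_l(V(x0,0,91),.05);s=state();f=np.dot(s["ft_force"][:2],[np.cos(VY),np.sin(VY)]);print(x0,round(f,1),end="; ")
    if f>18: break
st("end");p=s["ee_pos"];d=p[:2]-VO;print("vise x",1e3*(d[0]*np.cos(VY)+d[1]*np.sin(VY)))
gripper_open();move_l(V(x0,0,230),.2);st()
E
```

```text
at t3.5 [0.4846 0.0161 0.0922] gap0.0875 F [0.7 0.  0.1] ff0.0
closed t4.7 [0.4847 0.016  0.091 ] gap0.0134 F [ 4.9 -0.5 -3.1] ff30.0
-89 5.7; -92 5.2; -95 4.2; -98 4.8; -101 3.9; -104 5.3; -107 15.4; -110 30.8; end t6.7 [0.4653 0.0188 0.0911] gap0.0131 F [ 30.7  -2.7 -16.7] ff30.0
vise x -104.82128497501074
 t8.7 [0.4599 0.0196 0.2286] gap0.0877 F [-0.3 -0.4  0.1] ff0.0
```

```bash
cat > pp.py <<'E'
from h import *
def find(near=None):
    bl=[]
    for r in ribs():
        if r[4]<36: continue
        if np.hypot(r[1]-VO[0],r[2]-VO[1])<.16 or r[2]<.1: continue
        for b in bl:
            if np.hypot(b[0][1]-r[1],b[0][2]-r[2])<.02: b.append(r);break
        else: bl.append([r])
    res=[]
    for b in bl:
        a=np.radians([q[3] for q in b]);res.append((np.mean([q[1] for q in b]),np.mean([q[2] for q in b]),np.arctan2(np.sin(2*a).mean(),np.cos(2*a).mean())/2,len(b)))
    return sorted(res,key=lambda r:-np.hypot(r[0],r[1]))
def load(b,vy):
    x,y,a=b[:3];th=a+np.pi/2
    print("block",np.round(b,3))
    go([x,y,.2],th);move_l([x,y,.0455],.15);close();s=st("grip")
    if s["finger_gap"]<.009 or s["finger_gap"]>.02: print("BAD GRIP");gripper_open();move_l([x,y,.2]);return False
    # turn so the rib runs along vise x
    move_l([x,y,.22],.2)
    go(V(-4,vy,190),VY+np.pi/2);move_l(V(-4,vy,110),.15);move_l(V(-4,vy,92),.05);st("down")
    gripper_open();move_l(V(-4,vy,190),.2);return True
E
python3 - <<'E'
from pp import *
b=find();print(np.round(b,3));load(b[0],-76);st()
print(np.round(find(),3))
im=get_image("scene");cv2.imwrite("pics/p1.png",im["frame"])
E
```

```text
[[ 0.592  0.303 -0.54   2.   ]
 [ 0.497  0.393  0.273  2.   ]
 [ 0.434  0.257  0.218  2.   ]]
block [ 0.592  0.303 -0.54   2.   ]
grip t12.3 [0.5924 0.3027 0.0455] gap0.0137 F [-0.  -0.9 -0.1] ff30.0
down t16.4 [ 0.5541 -0.0707  0.0916] gap0.0137 F [-0.4 -0.5 -1.5] ff30.0
 t18.3 [ 0.554  -0.0707  0.1889] gap0.0875 F [-0.4  0.  -0.8] ff0.0
[[0.497 0.393 0.282 2.   ]
 [0.434 0.257 0.239 2.   ]]
```

View pics/p1.png

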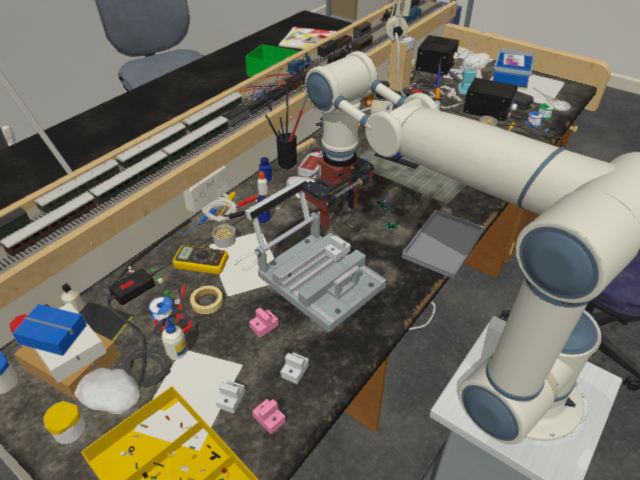

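The picture shows the first block seated in the vise at about (335,247), with its rib running jaw to jaw. The other two are unmoved at (230,396) and (294,367).

```bash
python3 - <<'E'
from pp import *
if load(find()[0],0):
    b=find();print(np.round(b,3));load(b[0],76)
b=V(-60,150,250);go(V(-105,0,230),VY)
for r in ribs(z=.094,save="p2"): 
    d=np.array(r[1:3])-VO;print(r[0],"vise",(1e3*(d[0]*np.cos(VY)+d[1]*np.sin(VY))).round(1),(1e3*(-d[0]*np.sin(VY)+d[1]*np.cos(VY))).round(1),"ang",round(r[3]+8.2,1),np.round(r[4:],1))
print(find());st()
E
```

```text
block [0.497 0.393 0.312 2.   ]
grip t23.2 [0.4971 0.3932 0.0455] gap0.0140 F [-0.  -0.9 -0. ] ff30.0
down t26.9 [0.5649 0.0044 0.0916] gap0.0134 F [ 0.3  0.1 -1.8] ff30.0
[[0.434 0.256 0.159 2.   ]]
block [0.434 0.256 0.159 2.   ]
grip t32.2 [0.4337 0.2561 0.0455] gap0.0141 F [-0.6 -1.1 -0.1] ff30.0
down t35.4 [0.5758 0.0796 0.0915] gap0.0140 F [ 0.9 -0.6 -2. ] ff30.0
scene vise -28.1 -69.5 ang -5.3 [39.2 17.8]
scene vise -6.0 1.3 ang 4.2 [43.5 17.2]
scene vise -4.0 77.6 ang 0.3 [41.2 16.5]
side vise -24.3 -70.8 ang -7.0 [31.9 18.7]
side vise -4.8 0.1 ang -3.6 [40.3 18.3]
side vise -2.6 77.4 ang 2.3 [41.8 20.1]
[]
 t38.7 [0.4653 0.019  0.2296] gap0.0879 F [ 0.7 -0.4 -0.1] ff0.0
```

View pics/scene_p2.png

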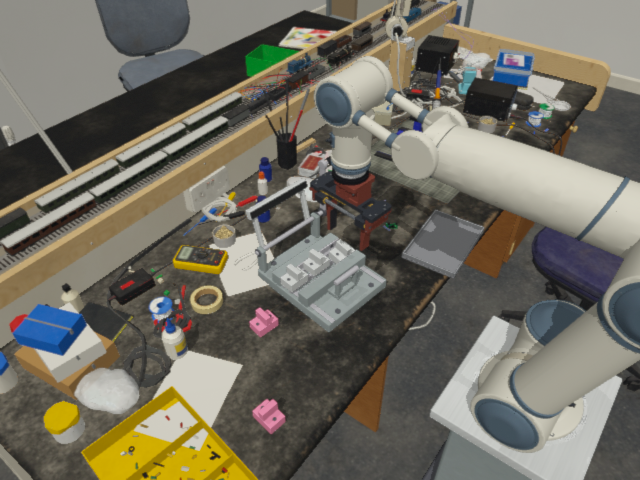

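```bash
python3 - <<'E'
from h import *
o=[]
for n in("scene","side"):
    im=get_image(n);W=world(im,n);f=im["frame"];o.append(cv2.resize(f[215:330,255:385],(650,575) if 0 else (400,354),interpolation=cv2.INTER_CUBIC))
    d=W[...,:2]-VO;X=1e3*(d[...,0]*np.cos(VY)+d[...,1]*np.sin(VY));Y=1e3*(-d[...,0]*np.sin(VY)+d[...,1]*np.cos(VY))
    m=(W[...,2]>.060)&(X>-50)&(X<25)&(Y<-35)&(Y>-110);h=cv2.cvtColor(f,cv2.COLOR_BGR2HSV)
    for z0 in range(60,100,3):
        k=m&(W[...,2]>z0/1e3)&(W[...,2]<(z0+3)/1e3)
        if k.sum()>8: print(n,z0,k.sum(),np.percentile(X[k],[5,95]).round(),np.percentile(Y[k],[5,95]).round())
cv2.imwrite("pics/c1.png",np.hstack(o))
E
```

```text
scene 60 59 [-50.  22.] [-99. -41.]
scene 63 89 [-48.  24.] [-97. -43.]
scene 66 73 [-45.  20.] [-98. -41.]
scene 69 49 [-41.  -7.] [-88. -44.]
scene 72 15 [-47.  -8.] [-95. -48.]
scene 75 15 [-47. -15.] [-72. -62.]
scene 78 13 [-47. -12.] [-75. -63.]
scene 81 13 [-48. -16.] [-68. -64.]
scene 84 13 [-48. -12.] [-76. -63.]
scene 87 26 [-48. -13.] [-78. -63.]
scene 90 30 [-43. -11.] [-77. -65.]
scene 93 13 [-31. -11.] [-77. -65.]
side 60 71 [-49.  22.] [-98. -42.]
side 63 82 [-48.  23.] [-98. -43.]
side 66 48 [-43.  22.] [-83. -43.]
side 69 44 [-35.  -4.] [-68. -45.]
side 72 14 [-43.  -5.] [-70. -53.]
side 75 15 [-45. -11.] [-72. -62.]
side 78 22 [-46. -10.] [-75. -63.]
side 81 12 [-45. -11.] [-69. -63.]
side 84 14 [-45. -18.] [-78. -65.]
side 87 31 [-47. -12.] [-80. -64.]
side 90 29 [-43.  -9.] [-79. -64.]
side 93 14 [-38. -12.] [-77. -65.]
```

View pics/c1.png

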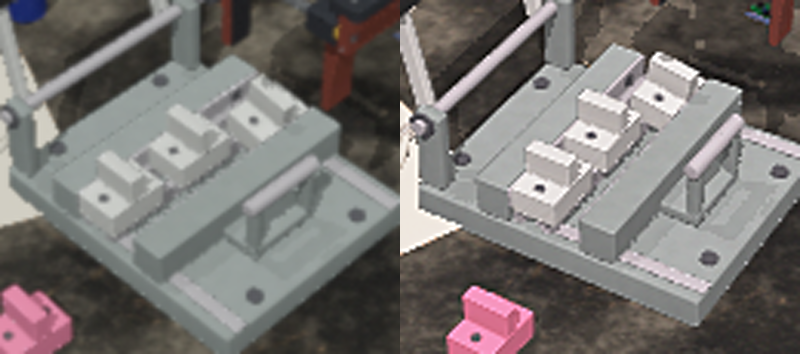

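The crop shows the first block (the right-hand one, at about y = -71 mm in the vise frame) knocked back against the sliding jaw and slightly tipped. I'll regrip it and seat it again.

```bash
python3 - <<'E'
from h import *
th=VY+np.pi/2
go(V(-27,-71,190),th);move_l(V(-27,-71,93),.1);close();st("grip")
move_l(V(-27,-71,125),.1);move_l(V(-5,-76,125),.1);move_l(V(-5,-76,94),.05)
for z in(93,92,91):
    move_l(V(-5,-76,z),.03);s=st(z)
    if s["ft_force"][2]>12: break
gripper_open();move_l(V(-5,-76,190),.2);go(V(-105,0,230),VY)
o=[]
for n in("scene","side"):
    im=get_image(n);W=world(im,n);f=im["frame"];o.append(cv2.resize(f[215:330,255:385],(400,354),interpolation=cv2.INTER_CUBIC))
    d=W[...,:2]-VO;X=1e3*(d[...,0]*np.cos(VY)+d[...,1]*np.sin(VY));Y=1e3*(-d[...,0]*np.sin(VY)+d[...,1]*np.cos(VY))
    for yc in(-76,0,76):
        for z0 in(87,90,93,96):
            k=(abs(W[...,2]-z0/1e3)<.0015)&(abs(X)<50)&(abs(Y-yc)<25)
            if k.sum()>8: print(n,yc,z0,k.sum(),np.percentile(X[k],[5,95]).round(),np.percentile(Y[k],[5,95]).round())
cv2.imwrite("pics/c2.png",np.hstack(o))
E
```

```text
grip t42.4 [ 0.5322 -0.0627  0.093 ] gap0.0137 F [-0.4 -1.3 -0.4] ff30.0
93 t44.2 [ 0.5524 -0.0705  0.1014] gap0.0138 F [-25.7   4.2  39.4] ff49.3
scene -76 87 11 [-25.  14.] [-75. -65.]
scene -76 90 17 [-25.  12.] [-83. -66.]
scene -76 93 40 [-23.  12.] [-80. -66.]
scene -76 96 11 [-22.   4.] [-80. -68.]
scene 0 87 12 [-24.  14.] [1. 9.]
scene 0 90 24 [-26.   6.] [-4. 10.]
scene 0 93 43 [-23.  12.] [-5.  8.]
scene 0 96 11 [-23.  13.] [-3.  8.]
scene 76 87 14 [-26.  11.] [76. 85.]
scene 76 90 21 [-25.  14.] [71. 84.]
scene 76 93 48 [-26.  13.] [71. 86.]
scene 76 96 16 [-24.   5.] [74. 85.]
side -76 87 11 [-20.  10.] [-84. -68.]
side -76 90 31 [-21.  17.] [-84. -67.]
side -76 93 30 [-21.  15.] [-83. -66.]
side -76 96 10 [-20.  11.] [-76. -70.]
side 0 87 20 [-21.  13.] [-4.  9.]
side 0 90 24 [-20.  13.] [-10.   9.]
side 0 93 36 [-22.  15.] [-6.  8.]
side 0 96 10 [-21.   6.] [-2.  9.]
side 76 87 19 [-23.   7.] [71. 85.]
side 76 90 26 [-21.  15.] [67. 84.]
side 76 93 46 [-21.  12.] [70. 84.]
side 76 96 12 [-23.  13.] [73. 84.]
```

View pics/c2.png

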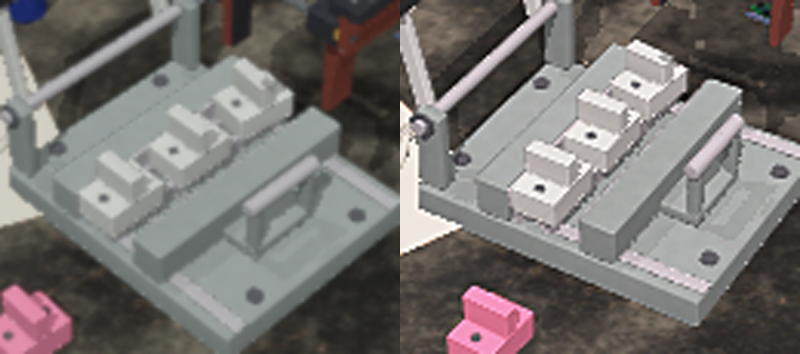

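All three blocks now sit level at the same height with their ribs jaw to jaw. Next I close the jaw on them.

```bash
python3 - <<'E'
from h import *
u=[np.cos(VY),np.sin(VY)]
move_l(V(-105,0,91),.15);close();st("grip")
x=-105
while x<-72:
    x+=2 if x<-84 else 1;move_l(V(x,0,91),.04);s=state();f=np.dot(s["ft_force"][:2],u);print(x,round(f,1),round(1e3*np.dot(s["ee_pos"][:2]-VO,u),1),end="; ")
    if f<-28: break
st("end")
gripper_open();st("open");move_l(V(x,0,230),.2)
o=[]
for n in("scene","side"):
    im=get_image(n);W=world(im,n);f=im["frame"];o.append(cv2.resize(f[215:330,255:385],(400,354),interpolation=cv2.INTER_CUBIC))
    d=W[...,:2]-VO;X=1e3*(d[...,0]*np.cos(VY)+d[...,1]*np.sin(VY));Y=1e3*(-d[...,0]*np.sin(VY)+d[...,1]*np.cos(VY))
    for yc in(-76,0,76):
        k=(abs(W[...,2]-.0935)<.003)&(abs(X)<50)&(abs(Y-yc)<25);print(n,yc,k.sum(),np.median(W[...,2][k]).round(4),np.percentile(X[k],[5,95]).round(),np.percentile(Y[k],[5,95]).round())
cv2.imwrite("pics/c3.png",np.hstack(o))
E
```

```text
grip t49.6 [0.4656 0.0188 0.091 ] gap0.0132 F [ 3.5 -0.9 -1.8] ff30.0
-103 -6.0 -103.8; -101 -4.7 -101.7; -99 -4.0 -99.7; -97 -4.2 -97.7; -95 -5.0 -95.7; -93 -4.3 -93.7; -91 -4.3 -91.7; -89 -5.2 -89.7; -87 -4.5 -87.7; -85 -5.9 -85.8; -83 -6.4 -84.0; -82 -8.7 -83.5; -81 -9.7 -82.6; -80 -9.2 -81.6; -79 -9.4 -80.6; -78 -9.6 -79.6; -77 -13.6 -79.5; -76 -18.0 -79.4; -75 -22.0 -79.4; -74 -26.7 -79.4; -73 -30.6 -79.3; end t54.9 [0.4906 0.0153 0.0908] gap0.0130 F [-30.5   3.3  17.1] ff30.0
open t56.1 [0.4968 0.0143 0.091 ] gap0.0874 F [-0.3 -0.1 -0. ] ff0.0
scene -76 59 0.0928 [-20.  17.] [-79. -64.]
scene 0 65 0.0931 [-20.  18.] [-5.  9.]
scene 76 68 0.0931 [-20.  17.] [71. 84.]
side -76 51 0.0936 [-18.  20.] [-80. -65.]
side 0 60 0.0935 [-15.  19.] [-6.  9.]
side 76 71 0.0928 [-17.  19.] [70. 84.]
```

View pics/c3.png

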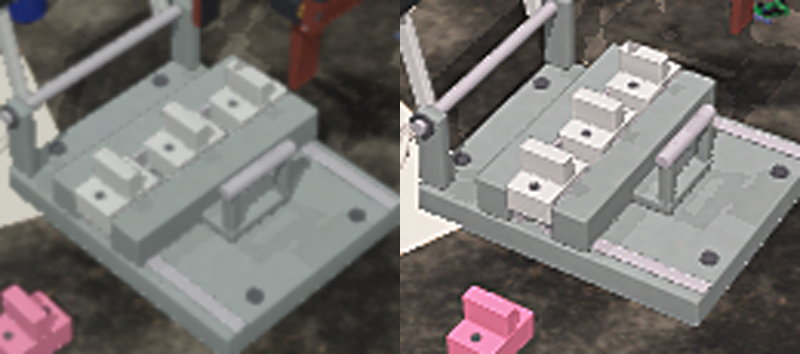

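The crop shows the jaw closed with all three blocks flush against the fixed jaw, and the travel was 25.4 mm as expected. Now the lever.

```bash
cat > lev.py <<'E'
from h import *
u=np.array([np.cos(VY),np.sin(VY)])
def G(q,yy=-177): f=1.58-q;return V(100-150*np.cos(f),yy,94+150*np.sin(f))
def ft(q):
    s=state();f=1.58-q;F=s["ft_force"];return -(np.dot(F[:2],u)*-np.sin(f)+F[2]*-np.cos(f)),s   # resistance along the pull
E
python3 - <<'E'
from lev import *
move_l(V(-73,0,330),.2)
go(V(60,-177,340),VY);p=G(0);move_l([p[0],p[1],.32],.15);st()
move_l(p,.08);st("at");close();s=st("grip")
if s["finger_gap"]<.015: raise SystemExit("no grip")
q=0
while q<1.95:
    q+=.1 if q<1.55 else .025
    move_l(G(q),.08);f,s=ft(q);e=s["ee_pos"];d=np.dot(e[:2]-VO,u)
    print("%.3f F%.1f qm%.3f gap%.3f"%(q,f,1.58-np.arctan2(e[2]-.094,.1-d),s["finger_gap"]))
    if f>22 or s["finger_gap"]<.015: break
st("down");np.save("q.npy",q)
cv2.imwrite("pics/l1.png",np.hstack([get_image(n)["frame"][120:360,200:440] for n in("scene","side")]))
E
```

```text
t59.0 [ 0.6439 -0.1844  0.3202] gap0.0878 F [ 0.2 -0.4  0.5] ff0.0
at t60.1 [ 0.6444 -0.1858  0.2449] gap0.0879 F [ 0.8  0.4 -0.1] ff0.0
grip t61.2 [ 0.6444 -0.1858  0.244 ] gap0.0212 F [ 1.4 -0.6  0.5] ff30.0
0.100 F1.6 qm0.101 gap0.021
0.200 F1.6 qm0.199 gap0.021
0.300 F2.1 qm0.299 gap0.022
0.400 F2.0 qm0.399 gap0.021
0.500 F2.2 qm0.499 gap0.021
0.600 F2.6 qm0.598 gap0.021
0.700 F2.7 qm0.696 gap0.021
0.800 F2.7 qm0.794 gap0.021
0.900 F2.8 qm0.891 gap0.021
1.000 F2.9 qm0.989 gap0.021
1.100 F2.9 qm1.088 gap0.021
1.200 F3.7 qm1.191 gap0.021
1.300 F3.1 qm1.295 gap0.021
1.400 F3.9 qm1.398 gap0.021
1.500 F3.8 qm1.499 gap0.021
1.600 F4.7 qm1.599 gap0.021
1.625 F4.5 qm1.623 gap0.021
1.650 F4.4 qm1.648 gap0.021
1.675 F4.7 qm1.674 gap0.021
1.700 F4.4 qm1.699 gap0.021
1.725 F4.3 qm1.724 gap0.021
1.750 F3.9 qm1.748 gap0.022
1.775 F4.6 qm1.773 gap0.021
1.800 F4.7 qm1.798 gap0.021
1.825 F17.9 qm1.809 gap0.022
1.850 F27.8 qm1.825 gap0.021
down t69.0 [ 0.4987 -0.165   0.0576] gap0.0211 F [-11.4   2.7  25.7] ff30.0
```

View pics/l1.png

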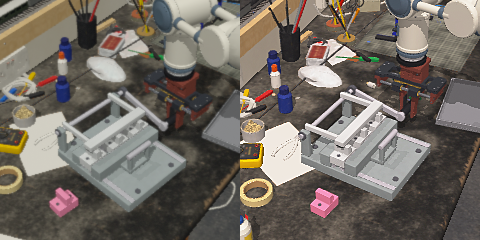

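The marking bar is down on the three ribs, at q about 1.81 with 28 N. I ease it back slowly.

```bash
python3 - <<'E'
from lev import *
hold(.3);q=float(np.load("q.npy"))
while q>0:
    q=max(0,q-.1);move_l(G(q),.06)
    if state()["finger_gap"]<.015: print("lost",q)
move_l(G(0),.05);hold(.5);st("rest")
gripper_open();hold(.3);st();p=G(0);move_l([p[0],p[1],.34],.15);move_l(V(-60,-120,340),.2)
for n in("scene","side"):
    im=get_image(n);W=world(im,n);m=(W[...,2]>.235)&(W[...,2]<.265)&(abs(W[...,0]-.64)<.06)&(abs(W[...,1]+.18)<.06);print(n,m.sum(),np.median(W[m],0))
go(V(-79,0,230),VY)
for r in ribs(z=.094): 
    d=np.array(r[1:3])-VO;print(r[0],"vise",(1e3*np.dot(d,u)).round(1),(1e3*(-d[0]*np.sin(VY)+d[1]*np.cos(VY))).round(1),"ang",round(r[3]+8.2,1),np.round(r[4:],1))
# open jaw
move_l(V(-79.4,0,91),.15);close();st("jaw grip")
x=-79.4
while x>-112:
    x-=3;move_l(V(x,0,91),.05);s=state();f=np.dot(s["ft_force"][:2],u)
    if f>18: break
print("jaw",x,round(f,1),1e3*np.dot(s["ee_pos"][:2]-VO,u))
gripper_open();move_l(V(x,0,230),.2)
for r in ribs(z=.094): 
    d=np.array(r[1:3])-VO;print(r[0],"vise",(1e3*np.dot(d,u)).round(1),(1e3*(-d[0]*np.sin(VY)+d[1]*np.cos(VY))).round(1),"ang",round(r[3]+8.2,1),np.round(r[4:],1))
st()
E
```

```text
rest t77.6 [ 0.643  -0.1855  0.2412] gap0.0209 F [  0.9  -2.1 -26.7] ff30.0
 t79.1 [ 0.6442 -0.1858  0.244 ] gap0.0880 F [0.6 0.4 0.1] ff0.0
scene 252 [ 0.64122567 -0.16711974  0.24951491]
side 223 [ 0.64433962 -0.16261483  0.24942292]
scene vise -1.7 -72.3 ang -2.5 [41.1 16.7]
scene vise -0.6 2.2 ang 0.6 [41.1 16. ]
scene vise -1.6 77.4 ang -2.2 [40.4 16.4]
side vise 0.7 -73.9 ang -3.6 [40.5 17. ]
side vise 2.0 0.2 ang 3.7 [42.3 19.2]
side vise 1.6 76.1 ang -1.9 [42.6 18.3]
jaw grip t84.0 [0.4904 0.0153 0.091 ] gap0.0135 F [-1.4  0.1  0.7] ff30.0
jaw -109.4 27.7 -104.81080943192522
scene vise -0.7 -72.4 ang -2.1 [40.5 16.3]
scene vise -1.2 1.9 ang 2.0 [40.7 16.8]
scene vise -1.9 77.5 ang 0.4 [43.4 17.2]
side vise 1.5 -72.2 ang -7.0 [38.4 19.2]
side vise 2.3 1.3 ang 0.2 [42.5 17.2]
side vise 1.5 76.6 ang 1.3 [43.3 18. ]
 t88.6 [0.4602 0.0195 0.228 ] gap0.0879 F [-0.7  0.8 -0.7] ff0.0
```

```bash
python3 - <<'E'
from lev import *
th=VY+np.pi/2
for vy,ty in((-72.5,-70),(1,0),(77,70)):
    # fresh look: rib nearest the slot
    c=[]
    for r in ribs(z=.094):
        d=np.array(r[1:3])-VO;c.append((1e3*np.dot(d,u),1e3*(-d[0]*np.sin(VY)+d[1]*np.cos(VY))))
    c=[k for k in c if abs(k[1]-vy)<12 and abs(k[0])<12]
    if not c: print("missing",vy);break
    x,y=np.mean(c,0);print("pick",round(x,1),round(y,1))
    go(V(x,y,190),th);move_l(V(x,y,92),.15);close();s=st("grip")
    if s["finger_gap"]<.01: print("BAD");break
    move_l(V(x,y,200),.2);move_l(V(-90,y,200),.25)
    go(T(0,ty,160),TY+np.pi/2);move_l(T(0,ty,70),.15);move_l(T(0,ty,51),.05);st("down")
    gripper_open();move_l(T(0,ty,200),.2)
go([.4,.05,.3],0)
cv2.imwrite("pics/f1.png",get_image("scene")["frame"])
for r in ribs(z=.052,save="f"): print(r[0],np.round(r[1:],3))
st()
E
```

```text
pick -0.2 -73.0
grip t91.9 [ 0.5585 -0.0685  0.092 ] gap0.0140 F [ 0.8 -2.   0.4] ff30.0
down t95.7 [ 0.3718 -0.3836  0.0507] gap0.0137 F [-0.3 -0.3 -2.4] ff30.0
pick 0.5 1.4
grip t101.7 [0.5697 0.005  0.092 ] gap0.0138 F [-0.  -1.9  0.5] ff30.0
down t106.0 [ 0.3658 -0.3139  0.0507] gap0.0142 F [ 0.   0.2 -3.3] ff30.0
pick 0.2 77.6
grip t111.9 [0.5803 0.0805 0.092 ] gap0.0139 F [-0.3 -0.9  0.3] ff30.0
down t116.2 [ 0.3599 -0.2442  0.0508] gap0.0138 F [ 0.5  0.4 -2.8] ff30.0
scene [ 0.372 -0.38   4.33  39.114 21.737]
scene [ 0.366 -0.311 14.402 39.027 19.246]
scene [ 0.359 -0.242  9.507 38.648 16.656]
scene [ 0.608  0.097 27.932 43.339 19.482]
side [ 0.373 -0.384  4.232 38.553 19.906]
side [ 0.367 -0.313 12.812 38.397 20.21 ]
side [ 0.361 -0.243  3.314 38.708 22.159]
side [ 0.611  0.095 25.177 41.036 16.903]
side [ 0.682  0.396  3.032 36.489 10.125]
 t119.7 [0.4001 0.0491 0.2993] gap0.0877 F [-0.4  0.3 -0.7] ff0.0
```

View pics/side_f.png

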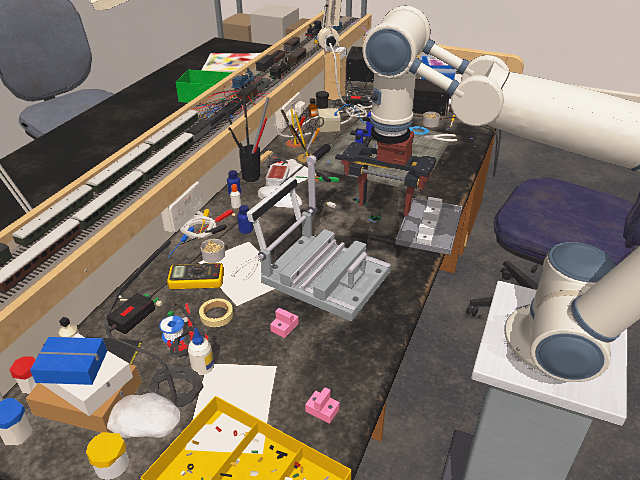

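The three blocks stand in the tray at about (430,220). The jaw is open, the lever is at rest and the bystanders are unmoved. I'm handing the job in.

```bash
python3 -c "
from bench import *
print(job_done())"
```

```text
the job is handed in; nothing more can be done
None
```

The job is handed in: all three tee blocks were clamped, marked with the lever eased back to rest, and now stand upright in the tray with the jaw fully open; one was knocked out of place before clamping and I reseated it (it briefly met about 47 N at the wrist going back in), and the bystanders look unmoved.

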